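# Open the mould clamp by its hidden release notch

## Task

The two rubber moulds in the bench clamp are ready to come out: open the clamp for the next worker. Feel along the top edge of the sliding jaw with a fingertip until you find the shallow release notch, press the plate inside it down and, keeping it pressed, push the jaw away from the moulds fully to its stop; then take the finger away so that the plate springs up and the catch locks. Do this by touch alone: do not grip or lift anything, leave both moulds lying where they are in the clamp and do not disturb the things lying around it.

Things in the scene. Friction and masses are not known exactly. Their poses are not given: they have to be found in the camera images.
- clamp: Low bench clamp, fixed. Origin on the bench under the centre of the two moulds; its +x points from them to the sliding jaw and is the way that jaw opens, y runs along the jaws, z up. Bed 12 mm high, x -64 to 90 mm, y -100 to 100; tongue, y -77 to 77, on to x 164. Fixed jaw x -61 to -41, top z 42. Sliding jaw: bare aluminium beam along y, closed at x 41 to 81, flat top at z 55, the highest part.
- jaw_bar: The sliding jaw with beam and release plate. Origin on the clamp's centre line at bench height, clamp x 96 mm when closed; moves with the jaw. The beam, 260 mm long, is bolted on up to 40 mm off centre to either side (new each time, not shown here); its flat top always reaches from y -90 to 90. Behind it, x 83 to 109, the carriage, top z 43.
- jaw_edge (a point): Middle of the notch's depth but NOT its y: clamp x 56 mm (jaw closed), y 0, z 55 (beam top); moves with the jaw. The notch, same bare metal, hard to see, is the only gap in the beam's flat top; its centre is anywhere from y -40 to +40. It is 50 mm along y, x 41 to 72, open to the top and to the moulds, with a 9 mm wall behind (x 72 to 81) to push on.
- release (a joint): Travel (m) of the spring plate that is the notch's floor, 47 mm wide, 5 mm below the beam top (z 50 mm): 0 up, 0.006 fully down (z 44). Goes straight down, 2.4 N to start, 6 N at the bottom. From about 0.004 it lifts a pawl out of a rack under the jaw (7 mm pitch) and the jaw is free. Let go, it springs up; if the pawl lands on a tooth it stays partly down. The pawl has a gap at jaw closed and at fully open.
- jaw (a joint): Travel (m) of the sliding jaw along clamp +x: 0 closed on the moulds, 0.035 fully open at its end stops. Slides with about 3 N while the release plate is down, locked (1 to 2 mm play) while it is up.
- mould_a: Pink rubber mould 80x57x23 mm lying on the clamp bed, long side along clamp x, about 1 mm free at each jaw; origin under its centre, top at z 35 mm. Must stay lying.
- mould_b: Pink rubber mould 80x56x25 mm beside mould_a on the clamp bed; origin under its centre, top at z 37 mm. Must stay lying. Which of the two lies at +y varies.
- scalpel: Slim metal knife handle 142x10x5 mm lying on the bench to the right; leave alone. Origin under its centre, long along its x.
- tweezers: Steel tweezers 122x12x10 mm lying on the bench to the right; leave alone. Origin under its centre, long along its x.
- open_mould: Opened mould half 86x66x24 mm, dark pink on cream, on the bench to the left; leave alone. Origin under its centre.
- talc_pot: White round pot, 71 mm across, 45 mm high, on the bench to the left; leave alone. Origin under its centre.
Things that resemble listed ones, but are neither listed nor needed, are in the scene too. What is shaped like the mould_a but purple is not meant. Leave any yellow look-alike of the mould_b alone.

How it is judged:
By the outcome, as a careful person would: the job done as asked, in the order asked, and still so for the second after the job is handed in, with the robot touching nothing.
It also fails if it takes over 48 s, if anything falls off the work surface, if the arm or the gripper's body presses on something with over 40 N, if the wrist force passes 120 N, or if a joint passes its speed limit or range.

## Robot

A 6-joint arm with a two-finger parallel gripper is mounted at the origin on a cart in front of the work surface, level with it; the furniture and walls round the work are solid. World frame = base frame: x ahead of the robot, y to its left, z up, the work surface at z = 0. Lengths are in m, angles in rad, forces in N, time in s.
With the tool pointing down it reaches from about 0.325 to 0.775 m from the base axis. Payload 5.5 kg.
Tool frame: the origin (TCP) lies on the front face of the gripper's body, between the roots of the fingers; the fingertips stand 73 mm ahead of it and the grasp point (between the pads) lies 54 mm ahead of it; x points along the fingers, y is the direction in which the jaws open and shut, and the axes are right-handed (so a half turn about x gives the same grasp; the last joint's range is limited). The gripper opens to 85 mm and grips with 20 to 120 N. Pads are 22 mm wide; open, the fingers measure 114 mm over their backs; the gripper's body (76 mm by 85 mm) begins 54 mm behind the grasp point. The pads swing forward as they close: fully open they stand 13 mm farther back than shut.
Start: joints at [-1.318, 0.091, 1.231, -0, 1.82, -0.057], TCP at [0.183, -0.571, 0.304] pointing down, gripper open.
Joint ranges: [-2.87, 2.87], [-0.86, 2.18], [0.17, 2.46], [-1.51, 4.65], [0.06, 2.69], [-2.65, 2.65]. Speed limits (rad/s): [2.57, 2.57, 3.01, 3.14, 3.14, 3.14].

## Interface

Orientations are given as a rotation vector (axis times angle).
In Python, from workcell import r gives the robot as it stands. The module is installed in compiled form; this text tells all that it offers.
- The arm moves only by the shell command python3 -m crank 'ROWS' [OPENING] [FORCE]. ROWS is JSON, a list of rows, each a list of 4 numbers: the shift along the tool's x, y, z in m, then the turn about the tool's x in rad. In form: [[x, y, z, twist], ...]. A call has 1 to 20 rows; each row shifts and turns the commanded pose from where the row before left it, along the tool's axes as they then stand; what a row does not reach is not made up. A row lasts 1/12 s, in which the tool goes at most 41.7 mm and 7.16 degrees, less where a joint would pass 70% of its speed; a pose out of reach is approached as far as the arm can. A call with a gripper value outside its range is refused whole. OPENING is the finger opening in m, from 0 to 0.0854, set as the call begins (- or left out, the last holds). The fingers move at their own pace and stop on an object; FORCE is the grip in N (left out, the last holds). Time passes only in rows, so rows that do not move let the fingers close. It gives the time, the measured TCP pose, the force and the opening at its end, in the units of the state.
- r.get_obs(): the state, without advancing time (a new reading comes with each control period).
- r.get_image(name): name is "scene" or "side" or "wrist"; returns the picture (400x640x3 uint8, blue, green, red); there is no depth.
- r.camera_model(name): a dict with "fx", "fy", "cx", "cy" (pixels), "world_from_camera" (4x4, takes a point from camera to world coordinates); the wrist camera has in their place "hand_eye" (4x4, takes a point from camera to tool coordinates, whose origin is the TCP and whose axes are the tool frame's). Camera axes: x right, y up, looking along -z (the intrinsics and any distortion apply to the point x, -y, -z); pixel columns grow to the right and rows downward; lengths in m; the calibration is good to about 2 mm. The wrist camera is an equidistant fisheye: a pixel r from the principal point sees the ray r / f radians off the axis. A picture is of the moment at which its call begins: read the wrist's pose just before it. camera_model takes no time and is no camera call.
- r.sign_off(): hands the job in, once; it reports no verdict.
The state is a dict: "clock": time; "joint_pos": joint angles; "qd": joint speeds; "effort": joint torques, N m; "eef_pos": TCP position; "eef_rot": TCP orientation; "ft_force": force on the tool from outside, world axes, zero at the start; "torque": the same for the moment, N m; "finger_gap": finger opening in m.
Only numpy, scipy, OpenCV 4.12 (cv2) and the standard library are available. Lean on these libraries where they do the work, as an engineer would, in place of code of your own. Each camera call takes 0.05 s, during which the arm holds its last target.

## Working session

There is one attempt and no reset: what is moved stays moved. The work goes in short steps, Python scripts to look and compute and a shell command to move; the robot and the scene stay as the last step left them, time stands still between calls to the robot, and variables do not carry over. Pictures are saved under pics/ and viewed, and the job is handed in when it is done.

```bash
mkdir -p pics; python3 - <<'E'
from workcell import r
import cv2
o=r.get_obs()
for k in o: print(k,o[k])
for n in ("scene","side","wrist"):
    cv2.imwrite(f"pics/{n}0.png",r.get_image(n)); print(n,r.camera_model(n))
E
```

```text
clock 0.0
joint_pos [-1.31766751e+00  9.18814811e-02  1.23189913e+00  1.71692467e-05
  1.81979309e+00 -5.67046690e-02]
qd [-1.51745878e-03  8.64936713e-05 -9.96347813e-04  7.22003330e-04
 -1.23595091e-04  1.84877155e-04]
effort [ 1.21928369e-03 -4.58734274e+01 -4.18022132e+01 -6.95546737e-05
  1.15557353e-02  1.37737501e-05]
eef_pos [ 0.18290507 -0.57129589  0.3027297 ]
eef_rot [ 2.0549887   0.32300902 -2.0553583 ]
ft_force [ 0.36287544 -0.14888267  0.2197688 ]
torque [ 0.00394074 -0.0339854  -0.04753259]
finger_gap 0.08528506276293216
scene {'fx': 395.72806600290045, 'fy': 395.72806600290045, 'cx': 319.22993861485276, 'cy': 198.67367451411747, 'world_from_camera': array([[ 7.60256841e-01,  4.99282553e-01, -4.15603739e-01,
         1.56610555e-01],
       [-6.49621882e-01,  5.85270185e-01, -4.85232131e-01,
        -4.74912364e-01],
       [ 9.72539661e-04,  6.38886330e-01,  7.69300534e-01,
         7.95106335e-01],
       [ 0.00000000e+00,  0.00000000e+00,  0.00000000e+00,
         1.00000000e+00]])}
side {'fx': 483.15201005000586, 'fy': 483.15201005000586, 'cx': 320.2335948784098, 'cy': 202.63454929955768, 'world_from_camera': array([[-0.80983837,  0.2584732 , -0.52664354, -0.12205727],
       [-0.58643259, -0.33206315,  0.73880368,  0.936407  ],
       [ 0.01608204,  0.90715251,  0.42049459,  0.58252487],
       [ 0.        ,  0.        ,  0.        ,  1.        ]])}
wrist {'fx': 309.70691628693146, 'fy': 309.70691628693146, 'cx': 322.63312737367556, 'cy': 202.37087219361018, 'hand_eye': array([[-7.79862795e-04,  3.11503408e-01, -9.50244715e-01,
        -6.90661024e-02],
       [ 9.99999499e-01,  8.38526572e-04, -5.45815737e-04,
         8.11769103e-05],
       [ 6.26781981e-04, -9.50244665e-01, -3.11503906e-01,
        -7.80998820e-02],
       [ 0.00000000e+00,  0.00000000e+00,  0.00000000e+00,
         1.00000000e+00]])}
```

View pics/scene0.png

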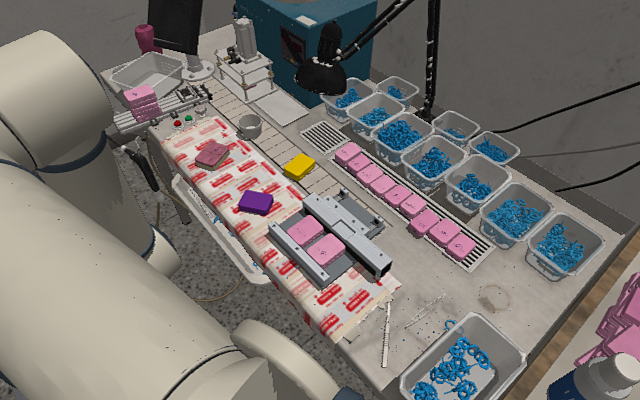

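View pics/side0.png

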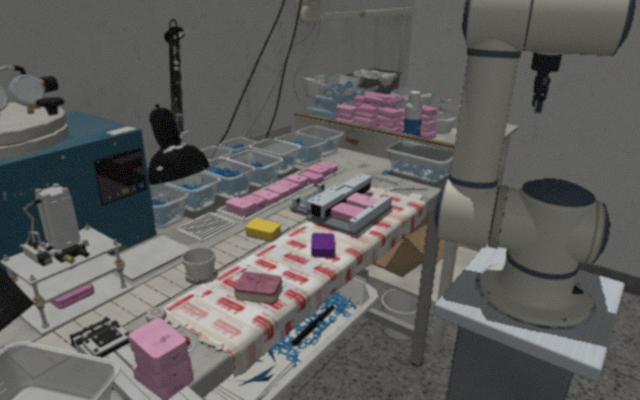

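View pics/wrist0.png

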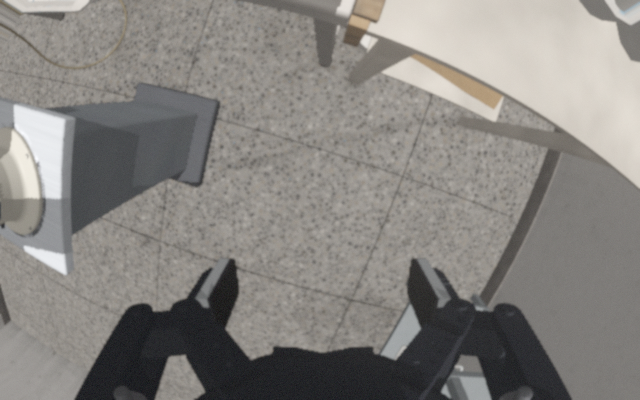

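```bash
python3 - <<'E'
import cv2
a=cv2.imread("pics/scene0.png")[170:310,240:420]; cv2.imwrite("pics/sc0.png",cv2.resize(a,None,fx=4.2,fy=4.2,interpolation=cv2.INTER_CUBIC))
a=cv2.imread("pics/side0.png")[160:250,280:450]; cv2.imwrite("pics/si0.png",cv2.resize(a,None,fx=4.5,fy=4.5,interpolation=cv2.INTER_CUBIC))
E
```

```text
(no output)
```

View pics/sc0.png

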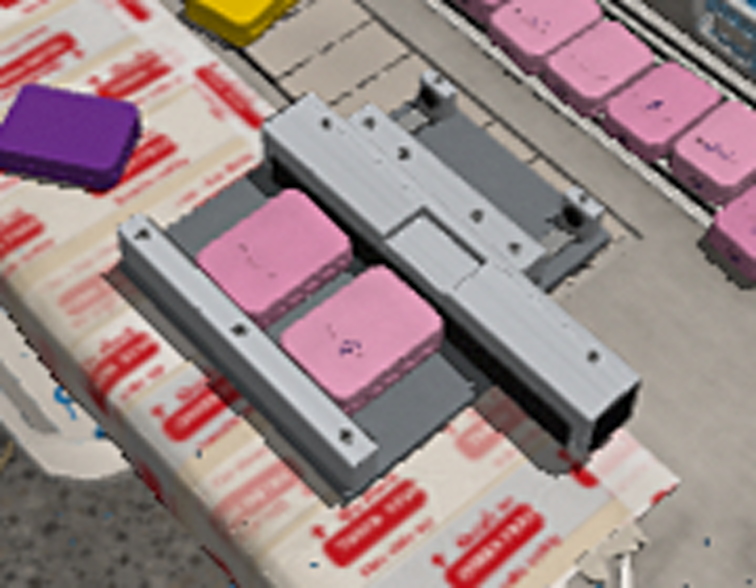

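View pics/si0.png

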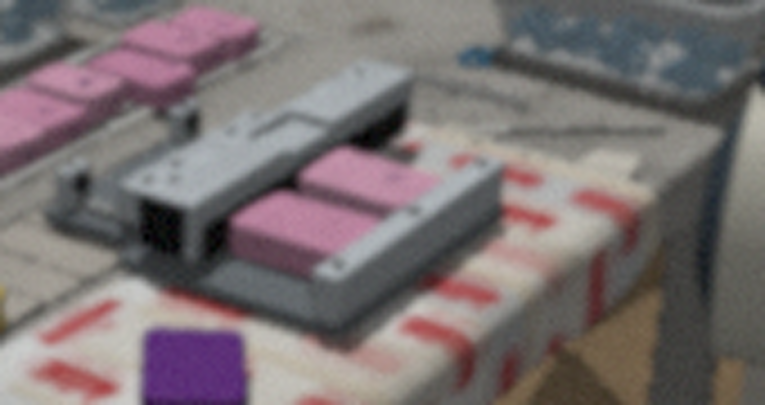

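The scene crop shows the fixed jaw from (120,222) to (378,440), the beam top from (265,127) to (638,378), and a faint notch outline around crop (435,250). I'll cast these points onto their planes.

```bash
cat > h.py <<'E'
import numpy as np
from workcell import r
def pt(name,u,v,z):
    c=r.camera_model(name);T=c["world_from_camera"]
    d=T[:3,:3]@np.array([(u-c["cx"])/c["fx"],-(v-c["cy"])/c["fy"],-1]);o=T[:3,3]
    return o+d*(z-o[2])/d[2]
def sc(u,v,z): return pt("scene",240+(u+.5)/4.2-.5,170+(v+.5)/4.2-.5,z)
def si(u,v,z): return pt("side",280+(u+.5)/4.5-.5,160+(v+.5)/4.5-.5,z)
E
python3 - <<'E'
from h import *
P=dict(beamNL=sc(265,127,.055),beamFL=sc(312,95,.055),beamNR=sc(585,418,.055),beamFR=sc(638,378,.055),
fixL=sc(120,222,.042),fixLf=sc(145,212,.042),fixRn=sc(350,465,.042),fixRf=sc(378,440,.042),
nNL=sc(385,237,.055),nFL=sc(425,210,.055),nFR=sc(487,262,.055),nNR=sc(452,290,.055),
s_beamNL=si(190,203,.055),s_beamFL=si(125,185,.055),s_beamFR=si(362,62,.055),s_beamNR=si(410,75,.055),
s_nFL=si(250,130,.055),s_nFR=si(285,112,.055),s_nNR=si(330,122,.055))
for k in P: print(k,P[k].round(4))
d=P['beamNR']-P['beamNL'];e=P['fixRn']-P['fixL'];f=P['beamFR']-P['beamFL'];g=P['s_beamNR']-P['s_beamNL']
for q in(d,e,f,g):print(np.linalg.norm(q),np.degrees(np.arctan2(-q[1],-q[0])))
E
```

```text
beamNL [0.5236 0.0151 0.055 ]
beamFL [0.5599 0.0161 0.055 ]
beamNR [ 0.5266 -0.2376  0.055 ]
beamFR [ 0.5641 -0.2391  0.055 ]
fixL [0.4246 0.0227 0.042 ]
fixLf [0.4395 0.0193 0.042 ]
fixRn [ 0.4238 -0.1754  0.042 ]
fixRf [ 0.4439 -0.174   0.042 ]
nNL [ 0.5244 -0.0883  0.055 ]
nFL [ 0.5535 -0.0889  0.055 ]
nFR [ 0.5553 -0.1365  0.055 ]
nNR [ 0.5285 -0.1375  0.055 ]
s_beamNL [0.5279 0.0174 0.055 ]
s_beamFL [0.5722 0.0206 0.055 ]
s_beamFR [ 0.5666 -0.2326  0.055 ]
s_beamNR [ 0.5294 -0.2323  0.055 ]
s_nFL [ 0.5606 -0.0915  0.055 ]
s_nFR [ 0.5595 -0.1288  0.055 ]
s_nNR [ 0.5284 -0.1327  0.055 ]
0.2527279447915857 90.68255328311469
0.198154048869961 89.76145658750518
0.2552207424442722 90.94605830889995
0.24963196843346597 90.35321021313675
```

```bash
cat >> h.py <<'E'
from scipy.spatial.transform import Rotation as Ro
def st():
    o=r.get_obs();R=Ro.from_rotvec(o["eef_rot"]).as_matrix()
    print("t",round(o["clock"],2),"pos",np.round(o["eef_pos"],4),"F",np.round(o["ft_force"],2),"gap",round(o["finger_gap"],4),"q",np.round(o["joint_pos"],2))
    return o,R
def go(x,y,z):
    o,R=st();print("tool shift",(R.T@(np.array([x,y,z])-o["eef_pos"])).round(4))
E
python3 - <<'E'
from h import *
o,R=st();print(R.round(3)); go(.541,-.06,.30)
print("yaw of tool y",np.degrees(np.arctan2(R[1,1],R[0,1])))
E
```

```text
t 0.15 pos [ 0.1829 -0.5713  0.303 ] F [-0.11 -0.07 -0.18] gap 0.0851 q [-1.32  0.09  1.23 -0.    1.82 -0.06]
[[-0.     0.305 -0.952]
 [ 0.001 -0.952 -0.305]
 [-1.    -0.002 -0.   ]]
t 0.15 pos [ 0.1829 -0.5713  0.303 ] F [-0.11 -0.07 -0.18] gap 0.0851 q [-1.32  0.09  1.23 -0.    1.82 -0.06]
tool shift [ 0.0036 -0.3778 -0.497 ]
yaw of tool y -72.2504392523639
```

```bash
python3 -m crank '[[0,0,0,0.0775],[0,0,0,0.0775],[0,0,0,0.0775],[0,0,0,0.0775]]' 0 20 && python3 -m crank '[[0,-0.025,-0.018,0],[0,-0.025,-0.018,0],[0,-0.025,-0.018,0],[0,-0.025,-0.018,0],[0,-0.025,-0.018,0],[0,-0.025,-0.018,0],[0,-0.025,-0.018,0],[0,-0.025,-0.018,0],[0,-0.025,-0.018,0],[0,-0.025,-0.018,0],[0,-0.025,-0.018,0],[0,-0.025,-0.018,0],[0,-0.025,-0.018,0],[0,-0.025,-0.018,0],[0,-0.025,-0.018,0],[0,-0.025,-0.018,0],[0,-0.025,-0.018,0],[0,-0.025,-0.018,0],[0,-0.025,-0.018,0],[0,-0.025,-0.018,0]]'; python3 - <<'E'
from h import *
import cv2
go(.541,-.06,.20); print(st()[1].round(3))
cv2.imwrite("pics/w1.png",r.get_image("wrist"))
E
```

```text
clock: 0.48
eef_pos: [0.1829, -0.5714, 0.3033]
eef_rot: [-2.219, 0.003, 2.219]
ft_force: [0.5, 0.0, 0.9]
finger_gap: 0.0384
clock: 2.15
eef_pos: [0.5436, -0.0701, 0.3036]
eef_rot: [-2.221, 0.0, 2.222]
ft_force: [0.2, -0.6, 0.1]
finger_gap: 0.0001
t 2.15 pos [ 0.5436 -0.0701  0.3036] F [ 0.25 -0.58  0.14] gap 0.0001 q [-0.19 -0.05  1.37 -0.    1.82  1.38]
tool shift [ 0.1036 -0.0101  0.0026]
t 2.15 pos [ 0.5436 -0.0701  0.3036] F [ 0.25 -0.58  0.14] gap 0.0001 q [-0.19 -0.05  1.37 -0.    1.82  1.38]
[[-0. -0. -1.]
 [ 0. -1.  0.]
 [-1. -0.  0.]]
```

View pics/w1.png

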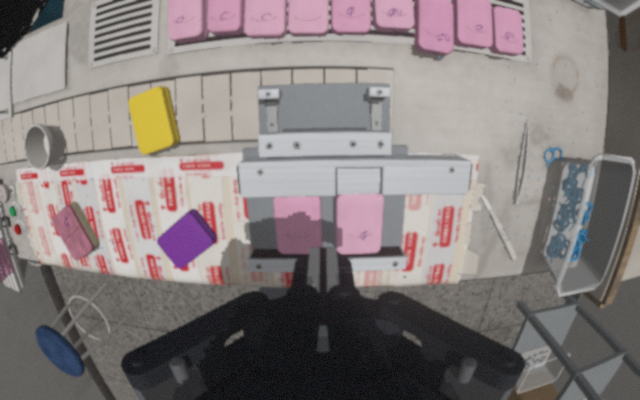

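The wrist view shows the beam from (240,~175) to (470,~173), with the notch outline at columns 336 to 383 and rows 167 to 193. The end stops are at (268,93) and (375,93). I'll convert these to world positions as a second measurement.

```bash
cat >> h.py <<'E'
def wr(u,v,z,pos,R):
    c=r.camera_model("wrist");H=c["hand_eye"]
    x=(u-c["cx"])/c["fx"];y=(v-c["cy"])/c["fy"];t=np.hypot(x,y)
    d=np.array([np.sin(t)*x/t,-np.sin(t)*y/t,-np.cos(t)])
    d=R@(H[:3,:3]@d);o=pos+R@H[:3,3]
    return o+d*(z-o[2])/d[2]
E
python3 - <<'E'
from h import *
import cv2
o,R=st();p=o["eef_pos"]
for n,u,v,z in [("nFL",336,167,.055),("nFR",383,167,.055),("nNL",336,193,.055),("nNR",383,193,.055),("bNL",240,193,.055),("bNR",470,193,.055),("bFR",470,158,.055),("fixL",248,258,.042),("fixR",405,257,.042),("carL",258,147,.043),("carR",395,147,.043)]:
    print(n,wr(u,v,z,p,R).round(4))
a=cv2.imread("pics/w1.png")[70:290,220:490];cv2.imwrite("pics/w1c.png",cv2.resize(a,None,fx=2.7,fy=2.7,interpolation=cv2.INTER_CUBIC))
E
```

```text
t 2.2 pos [ 0.5457 -0.066   0.3028] F [-2.91  3.34 -0.95] gap -0.0 q [-0.18 -0.04  1.37  0.    1.82  1.38]
nFL [ 0.5591 -0.0798  0.055 ]
nFR [ 0.5597 -0.1296  0.055 ]
nNL [ 0.5308 -0.0803  0.055 ]
nNR [ 0.5312 -0.1311  0.055 ]
bNL [0.5306 0.0243 0.055 ]
bNR [ 0.5323 -0.2358  0.055 ]
bFR [ 0.573  -0.2303  0.055 ]
fixL [0.4435 0.0256 0.042 ]
fixR [ 0.4455 -0.1678  0.042 ]
carL [0.5791 0.0041 0.043 ]
carR [ 0.5798 -0.1443  0.043 ]
```

View pics/w1c.png

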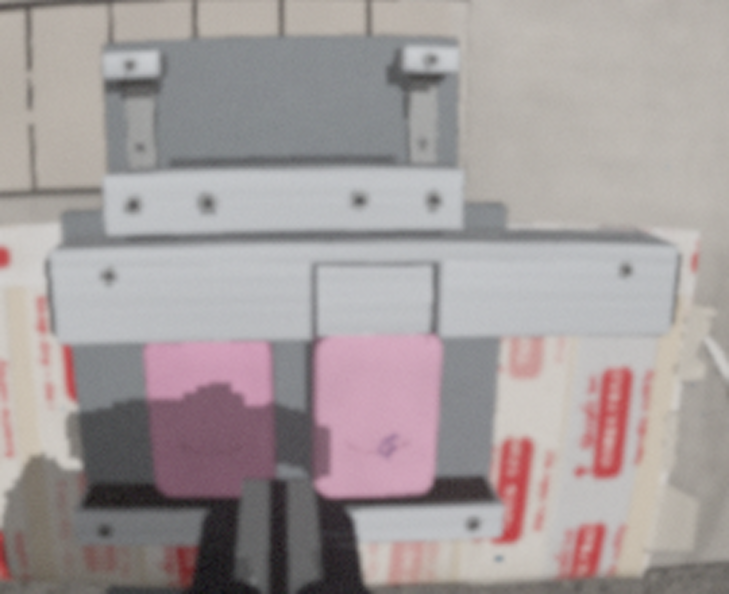

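```bash
python3 -m crank '[[0.03,0,0.001,0],[0.03,0,0.001,0],[0.03,0,0.001,0],[0.03,0,0,0],[0.025,0,0,0],[0.012,0,0,0],[0,0,0,0],[0,0,0,0]]'; python3 - <<'E'
from h import *
go(.5425,-.055,.13)
E
```

```text
clock: 2.87
eef_pos: [0.54, -0.0716, 0.1471]
eef_rot: [-2.221, 0.0, 2.222]
ft_force: [0.3, 0.8, 1.8]
finger_gap: 0.0001
t 2.87 pos [ 0.54   -0.0716  0.1471] F [0.27 0.75 1.83] gap 0.0001 q [-0.19 -0.03  1.63  0.    1.54  1.38]
tool shift [ 0.0171 -0.0166 -0.0025]
```

```bash
python3 -m crank '[[0,-0.007,-0.001,0],[0,-0.007,-0.0015,0],[0.003,0,0,0],[0.003,0,0,0],[0,0,0,0],[0,0,0,0]]'; python3 -m crank '[[0.002,0,0,0],[0.002,0,0,0],[0.002,0,0,0],[0,0,0,0],[0,0,0,0]]'
```

```text
clock: 3.37
eef_pos: [0.5424, -0.0575, 0.1407]
eef_rot: [2.221, -0.0, -2.222]
ft_force: [-0.8, -0.0, 0.1]
finger_gap: -0.0001
clock: 3.78
eef_pos: [0.5424, -0.0576, 0.1346]
eef_rot: [-2.221, 0.0, 2.222]
ft_force: [0.1, -0.3, 0.3]
finger_gap: 0.0
```

```bash
python3 -m crank '[[0.002,0,0,0],[0.001,0,0,0],[0.001,0,0,0],[0,0,0,0],[0,0,0,0]]'; python3 -m crank '[[0.001,0,0,0],[0.0005,0,0,0],[0,0,0,0],[0,0,0,0]]'; python3 -m crank '[[0.001,0,0,0],[0,0,0,0],[0,0,0,0]]'
```

```text
clock: 4.2
eef_pos: [0.5425, -0.0575, 0.1308]
eef_rot: [-2.221, 0.0, 2.222]
ft_force: [0.3, 0.2, 0.2]
finger_gap: 0.0001
clock: 4.53
eef_pos: [0.5425, -0.0575, 0.1293]
eef_rot: [-2.221, 0.0, 2.221]
ft_force: [0.2, 0.5, 0.1]
finger_gap: 0.0002
clock: 4.78
eef_pos: [0.5425, -0.0575, 0.1283]
eef_rot: [-2.221, 0.0, 2.221]
ft_force: [-0.5, 0.5, 0.6]
finger_gap: -0.0003
```

Near contact at z≈0.128, so I'll use half-millimetre steps.

```bash
python3 -m crank '[[0.0005,0,0,0],[0,0,0,0],[0,0,0,0]]'; python3 -m crank '[[0.0005,0,0,0],[0,0,0,0],[0,0,0,0]]';python3 -m crank '[[0.0005,0,0,0],[0,0,0,0],[0,0,0,0]]'
```

```text
clock: 5.03
eef_pos: [0.5425, -0.0575, 0.1279]
eef_rot: [-2.221, 0.0, 2.221]
ft_force: [-0.9, -0.3, 0.6]
finger_gap: -0.0002
clock: 5.28
eef_pos: [0.5426, -0.0575, 0.1276]
eef_rot: [-2.222, 0.0, 2.221]
ft_force: [-1.5, -0.2, 1.7]
finger_gap: -0.0001
clock: 5.53
eef_pos: [0.5426, -0.0575, 0.1276]
eef_rot: [-2.222, 0.0, 2.221]
ft_force: [-2.2, 1.0, 5.7]
finger_gap: 0.0001
```

```bash
python3 -m crank '[[0,0.003,0,0],[0,0.003,0,0],[0,0.003,0,0],[0,0.003,0,0],[0,0.003,0,0],[0,0,0,0]]'; python3 -m crank '[[0,0.003,0,0],[0,0.003,0,0],[0,0.003,0,0],[0,0.003,0,0],[0,0,0,0]]';python3 -m crank '[[0,0.003,0,0],[0,0.003,0,0],[0,0,0,0]]'; python3 -m crank '[[0,0.003,0,0],[0,0.003,0,0],[0,0,0,0]]'
```

```text
clock: 6.03
eef_pos: [0.5431, -0.0726, 0.1276]
eef_rot: [-2.223, -0.0, 2.219]
ft_force: [-0.3, 2.0, 5.1]
finger_gap: 0.0001
clock: 6.45
eef_pos: [0.543, -0.0846, 0.1276]
eef_rot: [-2.223, -0.0, 2.219]
ft_force: [-0.3, 2.9, 5.2]
finger_gap: 0.0
clock: 6.7
eef_pos: [0.5425, -0.0912, 0.1266]
eef_rot: [2.221, -0.002, -2.221]
ft_force: [0.0, 0.1, -0.1]
finger_gap: 0.0
clock: 6.95
eef_pos: [0.5422, -0.0973, 0.1262]
eef_rot: [-2.22, 0.001, 2.222]
ft_force: [0.3, -0.1, -1.0]
finger_gap: -0.0003
```

The fingertip lost contact between y=-0.085 and -0.091, matching the notch edge seen in the images. I'll move to its middle and press.

```bash
python3 -m crank '[[0,0.004,0,0],[0,0.004,0,0],[0,0.003,0,0],[0,0.002,0,0],[0,0,0,0]]'; python3 -m crank '[[0.0015,0,0,0],[0.001,0,0,0],[0,0,0,0],[0,0,0,0]]';python3 -m crank '[[0.001,0,0,0],[0,0,0,0],[0,0,0,0]]'
```

```text
clock: 7.37
eef_pos: [0.5425, -0.1101, 0.1269]
eef_rot: [-2.221, 0.001, 2.221]
ft_force: [-0.6, 0.1, -0.2]
finger_gap: 0.0003
clock: 7.7
eef_pos: [0.5424, -0.1093, 0.1242]
eef_rot: [-2.221, -0.0, 2.222]
ft_force: [0.2, -0.3, -0.8]
finger_gap: 0.0002
clock: 7.95
eef_pos: [0.5425, -0.1095, 0.1233]
eef_rot: [-2.221, 0.0, 2.222]
ft_force: [0.8, -0.1, 0.1]
finger_gap: 0.0002
```

```bash
python3 -m crank '[[0.0015,0,0,0],[0,0,0,0],[0,0,0,0]]'; python3 -m crank '[[0.001,0,0,0],[0.001,0,0,0],[0,0,0,0]]';python3 -m crank '[[0.001,0,0,0],[0.001,0,0,0],[0,0,0,0],[0,0,0,0]]'
```

```text
clock: 8.2
eef_pos: [0.5427, -0.1095, 0.1222]
eef_rot: [-2.222, 0.0, 2.221]
ft_force: [-1.1, 0.8, 2.6]
finger_gap: 0.0001
clock: 8.45
eef_pos: [0.5427, -0.1095, 0.1201]
eef_rot: [-2.222, 0.0, 2.221]
ft_force: [-0.1, 0.7, 3.7]
finger_gap: -0.0001
clock: 8.78
eef_pos: [0.5427, -0.1096, 0.1181]
eef_rot: [-2.222, 0.0, 2.221]
ft_force: [-0.5, 0.7, 4.6]
finger_gap: 0.0001
```

```bash
python3 -m crank '[[0.001,0,0,0],[0.0005,0,0,0],[0,0,0,0],[0,0,0,0]]'; python3 -m crank '[[0.0005,0,0,0],[0,0,0,0],[0,0,0,0]]'
```

```text
clock: 9.12
eef_pos: [0.5427, -0.1096, 0.1167]
eef_rot: [-2.222, 0.0, 2.221]
ft_force: [-1.3, 0.5, 5.3]
finger_gap: 0.0
clock: 9.37
eef_pos: [0.5427, -0.1095, 0.1165]
eef_rot: [-2.222, 0.0, 2.221]
ft_force: [-1.3, 0.7, 7.8]
finger_gap: -0.0006
```

```bash
python3 -m crank '[[0,0,-0.002,0],[0,0,-0.002,0],[0,0,0,0],[0,0,0,0]]'; python3 -m crank '[[0,0,-0.002,0],[0,0,-0.002,0],[0,0,0,0]]';python3 -m crank '[[0,0,-0.002,0],[0,0,-0.002,0],[0,0,0,0]]'
```

```text
clock: 9.7
eef_pos: [0.5467, -0.1095, 0.1166]
eef_rot: [-2.222, 0.0, 2.221]
ft_force: [-1.1, -0.1, 7.3]
finger_gap: -0.0002
clock: 9.95
eef_pos: [0.5507, -0.1095, 0.1166]
eef_rot: [-2.222, 0.0, 2.221]
ft_force: [-2.2, 1.7, 7.0]
finger_gap: 0.0001
clock: 10.2
eef_pos: [0.5547, -0.1094, 0.1166]
eef_rot: [-2.222, -0.0, 2.221]
ft_force: [-2.6, 1.4, 7.4]
finger_gap: -0.0002
```

```bash
python3 -m crank '[[0,0,-0.002,0],[0,0,-0.002,0],[0,0,-0.002,0],[0,0,0,0]]'; python3 -m crank '[[0,0,-0.002,0],[0,0,-0.002,0],[0,0,-0.002,0],[0,0,0,0]]';python3 -m crank '[[0,0,-0.002,0],[0,0,-0.002,0],[0,0,-0.002,0],[0,0,0,0]]'; python3 - <<'E'
from h import *
import cv2
st()
a=r.get_image("scene")[170:310,240:420]; cv2.imwrite("pics/sc2.png",cv2.resize(a,None,fx=4.2,fy=4.2,interpolation=cv2.INTER_CUBIC))
E
```

```text
clock: 10.53
eef_pos: [0.5607, -0.1093, 0.1166]
eef_rot: [-2.222, -0.0, 2.221]
ft_force: [-1.8, 1.8, 7.3]
finger_gap: 0.0001
clock: 10.87
eef_pos: [0.5667, -0.1092, 0.1166]
eef_rot: [-2.222, -0.001, 2.221]
ft_force: [-1.5, 1.9, 8.0]
finger_gap: 0.0001
clock: 11.2
eef_pos: [0.5727, -0.1091, 0.1166]
eef_rot: [-2.222, -0.001, 2.221]
ft_force: [-1.7, 2.6, 7.6]
finger_gap: -0.0004
t 11.2 pos [ 0.5727 -0.1091  0.1166] F [-1.72  2.65  7.63] gap -0.0004 q [-0.25  0.09  1.56  0.    1.49  1.32]
```

View pics/sc2.png

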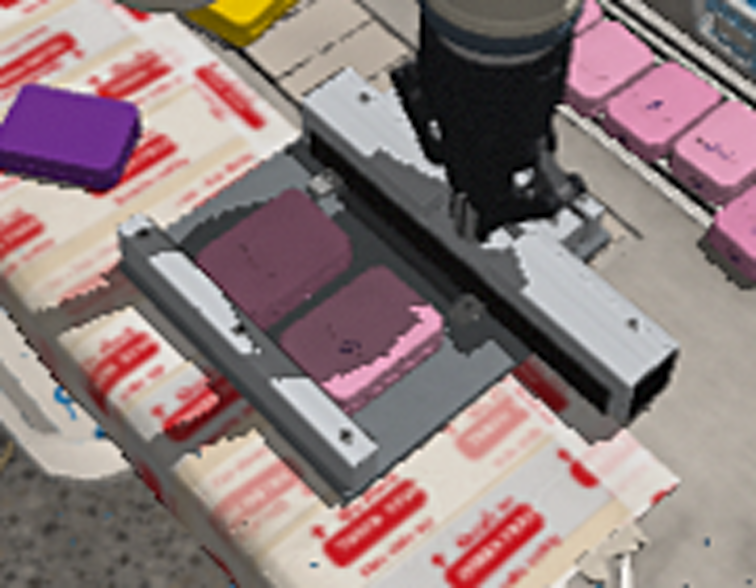

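The jaw has moved well clear of the moulds, and both still lie in place. I'll continue to the stop.

```bash
python3 -m crank '[[0,0,-0.002,0],[0,0,-0.002,0],[0,0,0,0]]'; python3 -m crank '[[0,0,-0.002,0],[0,0,-0.001,0],[0,0,0,0]]';python3 -m crank '[[0,0,-0.001,0],[0,0,-0.001,0],[0,0,0,0]]'
```

```text
clock: 11.5
eef_pos: [0.5767, -0.1091, 0.1165]
eef_rot: [-2.221, -0.001, 2.221]
ft_force: [-1.2, 2.4, 7.5]
finger_gap: -0.0001
clock: 11.75
eef_pos: [0.5785, -0.1091, 0.1165]
eef_rot: [-2.217, -0.001, 2.225]
ft_force: [-8.0, 2.3, 10.2]
finger_gap: -0.0005
clock: 12.0
eef_pos: [0.5803, -0.1093, 0.1165]
eef_rot: [-2.217, -0.0, 2.225]
ft_force: [-8.8, 1.6, 10.9]
finger_gap: -0.0002
```

```bash
python3 -m crank '[[0,0,-0.001,0],[0,0,-0.001,0],[0,0,0,0]]'
```

```text
clock: 12.25
eef_pos: [0.582, -0.1095, 0.1165]
eef_rot: [-2.216, -0.0, 2.226]
ft_force: [-10.1, 1.3, 11.8]
finger_gap: -0.0001
```

```bash
python3 -m crank '[[0,0,-0.001,0],[0,0,-0.001,0],[0,0,0,0]]'; python3 -m crank '[[0,0,-0.001,0],[0,0,0,0],[0,0,0,0]]'
```

```text
clock: 12.5
eef_pos: [0.5825, -0.1095, 0.1165]
eef_rot: [-2.211, -0.0, 2.231]
ft_force: [-18.3, 1.6, 16.0]
finger_gap: 0.0001
clock: 12.75
eef_pos: [0.5827, -0.1095, 0.1165]
eef_rot: [-2.208, -0.0, 2.233]
ft_force: [-22.0, 1.8, 19.1]
finger_gap: -0.0001
```

The finger is firm against the notch wall and the jaw is at its stop (22 N). I'll relax the push slightly, then lift straight up.

```bash
python3 -m crank '[[0,0,0.0005,0],[-0.001,0,0.0005,0],[-0.002,0,0,0],[-0.002,0,0,0],[-0.002,0,0,0],[-0.002,0,0,0],[-0.002,0,0,0]]'; python3 -m crank '[[-0.002,0,0,0],[-0.004,0,0,0],[-0.008,0,0,0],[-0.015,0,0,0],[-0.025,0,0,0],[-0.03,0,0,0],[-0.03,0,0,0],[-0.03,0,0,0],[0,0,0,0],[0,0,0,0],[0,0,0,0]]'; python3 - <<'E'
from h import *
import cv2
o,R=st()
cv2.imwrite("pics/w3.png",r.get_image("wrist")[70:290,180:500])
a=r.get_image("scene")[170:310,240:420]; cv2.imwrite("pics/sc3.png",cv2.resize(a,None,fx=4.2,fy=4.2,interpolation=cv2.INTER_CUBIC))
a=r.get_image("side")[160:250,280:450]; cv2.imwrite("pics/si3.png",cv2.resize(a,None,fx=4.5,fy=4.5,interpolation=cv2.INTER_CUBIC))
E
```

```text
clock: 13.33
eef_pos: [0.5826, -0.1095, 0.1235]
eef_rot: [-2.21, -0.0, 2.232]
ft_force: [-5.5, 0.2, -4.6]
finger_gap: 0.0002
clock: 14.25
eef_pos: [0.5856, -0.1095, 0.2711]
eef_rot: [2.222, -0.0, -2.221]
ft_force: [0.4, -0.5, -0.8]
finger_gap: 0.0001
t 14.25 pos [ 0.5856 -0.1095  0.2711] F [ 0.41 -0.46 -0.84] gap 0.0001 q [-0.24  0.07  1.31  0.    1.76  1.33]
```

View pics/sc3.png

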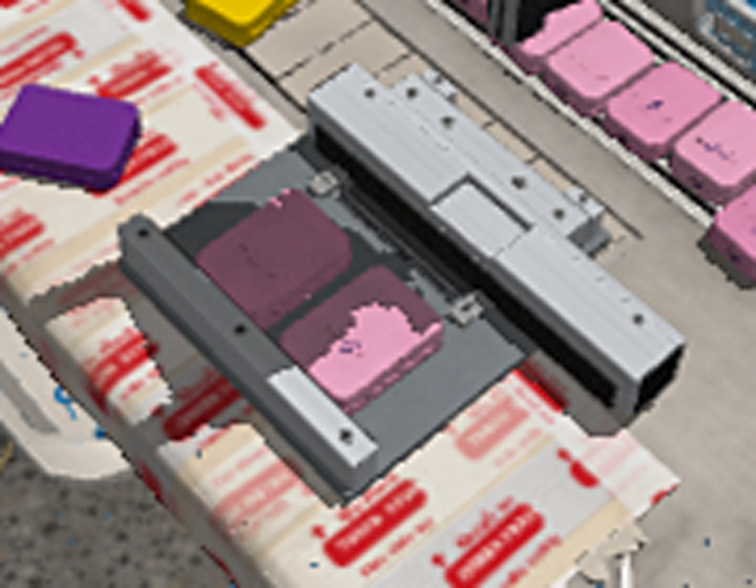

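View pics/w3.png

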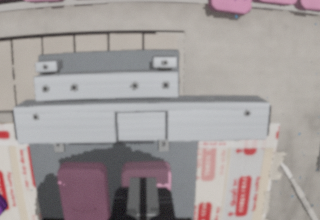

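View pics/si3.png

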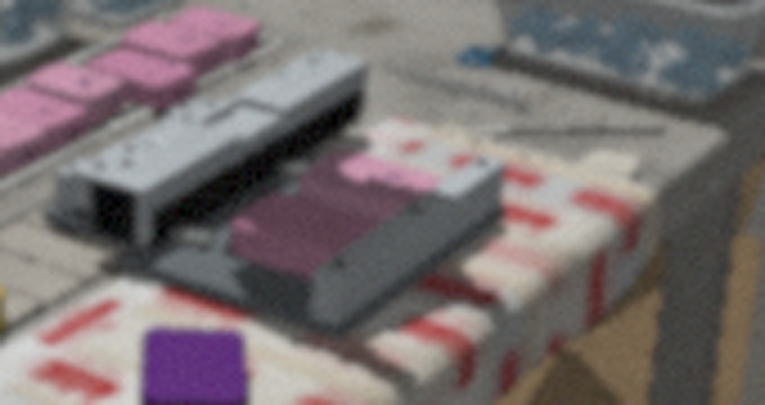

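```bash
python3 - <<'E'
from h import *
import cv2
# beam hole marks (dark dots) before/after
for a,b in [((327,123),(370,93)),((593,356),(638,319)),((425,210),(469,178)),((487,262),(531,230))]:
    print((sc(*b,.055)-sc(*a,.055)).round(4))
A=cv2.imread("pics/scene0.png")[170:310,240:420];B=cv2.resize(cv2.imread("pics/sc3.png"),(180,140),interpolation=cv2.INTER_AREA)
g=lambda i:cv2.cvtColor(i,cv2.COLOR_BGR2GRAY)
# template: beam right end, subpixel by upscaling
for n,(x0,y0,x1,y1) in dict(notch=(90,47,120,70),car=(84,24,128,62),rightend=(135,78,153,110)).items():
    t=g(A)[y0:y1,x0:x1];m=cv2.matchTemplate(cv2.resize(g(B),None,fx=6,fy=6,interpolation=3),cv2.resize(t,None,fx=6,fy=6,interpolation=3),cv2.TM_CCOEFF_NORMED)
    _,s,_,l=cv2.minMaxLoc(m);dx,dy=l[0]/6-x0,l[1]/6-y0
    c=(240+(x0+x1)/2,170+(y0+y1)/2)
    print(n,round(s,3),(dx,dy),(pt("scene",c[0]+dx,c[1]+dy,.055)-pt("scene",*c,.055)).round(4))
E
```

```text
[0.034  0.0011 0.    ]
[0.0345 0.0004 0.    ]
[0.034  0.0005 0.    ]
[ 0.0332 -0.0003  0.    ]
notch 0.734 (11.0, -8.0) [ 0.035   0.0001 -0.    ]
car 0.709 (11.0, -8.0) [0.0366 0.0006 0.    ]
rightend 0.949 (11.0, -9.0) [ 0.0345 -0.      0.    ]
```

```bash
python3 -c "
from h import *
st();print(r.sign_off())"
```

```text
t 14.4 pos [ 0.5852 -0.1095  0.2691] F [-0.81  0.26  0.03] gap -0.0001 q [-0.24  0.08  1.31 -0.    1.76  1.33]
the job is handed in; nothing more can be done
None
```

The clamp is open: the sliding jaw is at its stop, the finger is clear, and I handed the job in at 14.4 s.

- **Finding the notch:** I slid the closed fingertips along the beam top at about 5 N. Contact was lost at y ≈ -0.085 to -0.091, matching the notch edge seen in the cameras.
- **Pressing the plate:** I pressed it about 6 mm down. The force rose from 2.6 N to about 5 N, then 8 N at the bottom.
- **Pushing the jaw:** At first, friction on the pressed plate carried the jaw, at only 1 to 3 N. The finger then met the notch wall, and the force rose to 22 N against the stop. I lifted straight up with a light push still on.

**Last checks**
- **Jaw travel:** the images give 33 to 37 mm, with most points at 34 to 35 mm. That agrees with the 35 mm stop within camera accuracy.
- **Moulds and surroundings:** both moulds lie where they were in the clamp, and nothing moved in the part of the bench those pictures show. I did not check the open mould, talc pot, scalpel or tweezers one by one.
- **Robot:** the wrist force is about zero and the fingers are well clear.
- **Not tested by touch:** I judged the plate up and the catch locked only from the pictures. The notch looks the same as before the press; I did not push the jaw to test the lock.

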